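Feed a terminal block home with a push stick

ROBOT

A 6-joint arm with a two-finger parallel gripper is mounted at the origin on a cart in front of the work surface, level with it; the furniture and walls round the work are solid. World frame = base frame: x ahead of the robot, y to its left, z up, the work surface at z = 0. Lengths are in m, angles in rad, forces in N, time in s.
With the tool pointing down it reaches from about 0.225 to 0.875 m from the base axis. Payload 3.4 kg.
Tool frame: the origin (TCP) lies on the centre line of the jaws, within the pads' length; the fingertips stand 22 mm ahead of it and the grasp point (between the pads) lies 3 mm ahead of it; z points along the fingers, y is the line along which they close (so a half turn about z gives the same grasp; the last joint's range is limited). The gripper opens to 85 mm and grips with 20 to 120 N. Pads are 22 mm wide; open, the fingers measure 114 mm over their backs; the gripper's body (76 mm by 85 mm) begins 54 mm behind the grasp point. The pads swing forward as they close: fully open they stand 13 mm farther back than shut.
Start: joints at [-1.227, 0.276, 1.505, -0, 1.361, -0.121], TCP at [0.258, -0.514, 0.253] pointing down, gripper open.
Joint ranges: [-2.89, 2.89], [-0.75, 2.08], [0.22, 2.7], [-1.18, 4.32], [0.11, 2.71], [-2.7, 2.7]. Speed limits (rad/s): [2.57, 2.57, 3.14, 3.14, 3.14, 3.14].

INTERFACE

Orientations are given as a unit quaternion [w, x, y, z].
In Python, from rig import readout, optics, ticket gives the robot as it stands. The module is installed in compiled form; this text tells all that it offers.
- The arm moves only by the shell command python3 -m handwheel 'ROWS' [OPENING] [FORCE]. ROWS is rows parted by semicolons, their numbers by spaces, 1 to 5 of them, each of 4 numbers: dx, dy, dz in m, then a turn about the tool's z in rad; each row shifts and turns the commanded pose from where the row before left it, along the tool's axes as they then stand; what a row does not reach is not made up. A row lasts 1/12 s, in which the tool goes at most 0.0417 m and 0.125 rad, less where a joint would pass 70% of its speed; a pose out of reach is approached as far as the arm can. OPENING is the finger opening in m, set as the command begins (- or left out keeps the last). The fingers move at their own pace and stop on an object; FORCE is the grip in N (left out, the last holds). Time passes only in rows, so rows that do not move let the fingers close. It prints the time, the measured TCP pose, the force, the opening and the grip force at its end.
- readout.get_state(): the state, without advancing time (a new reading comes with each control period).
- optics.get_image(name): name is "side" or "top" or "wrist"; returns a dict with "img" (400x640x3 uint8, red, green, blue), "camera_matrix" (3x3 intrinsics, pixels), "k1" (the pictures are not rectified: a ray, as slopes to the right and down, at radius r is drawn at 1 + k1 r^2 times it, then the intrinsics apply), "T" (4x4, takes a point from camera to world coordinates); the wrist camera has in their place "hand_eye" (4x4, takes a point from camera to tool coordinates, whose origin is the TCP and whose axes are the flange's). Camera axes: x right, y down, z forward; pixel columns grow to the right and rows downward; lengths in m; the calibration is good to about 2 mm. A picture is of the moment at which its call begins: read the wrist's pose just before it. There is no depth.
- ticket.sign_off(): hands the job in; it is judged then, once.
The state is a dict: "clock": time; "qpos": joint angles; "qd": joint speeds; "effort": joint torques, N m; "position": TCP position; "ee_rot": TCP orientation; "contact_force": force on the tool from outside, world axes, zero at the start; "moment": the same for the moment, N m; "width": finger opening in m; "gripper_force": force on a finger pad.
Only numpy, scipy, OpenCV 4.12 (cv2) and the standard library are available. Lean on these libraries where they do the work, as an engineer would, in place of code of your own. Each camera call takes 0.05 s, during which the arm holds its last target. There are 200 camera calls.

TASK

Pick up the wooden push stick by its grip and use its nose to feed the green terminal block along the guide channel, under the grey cover and against the hidden sprung stop, pressing gently (9 to 10 N, never over 11) until the pawl has dropped behind the block and locks it there. Then draw the stick out and lay it down flat on the bench. Do not touch the block with the fingers, do not overdrive the stop, and leave the other things alone.

Things in the scene. Friction and masses are not known exactly. Their poses are not given: they have to be found in the camera images.
- guide: Fixed aluminium feed guide. Origin: underside, centre line, rear end; +x is the feeding direction, z up. Base 182 long, 56 wide, 8 mm thick: its top, the channel floor, is 8 mm above the bench. Channel 13 mm wide, open and flared at the rear over the first 16 mm. Open trough x = 14 to 68 mm, walls 6 mm above the floor; from 68 to 182 mm under the grey cover, top 34 mm above the bench.
- cover_mouth (a point): Point on the channel floor at the mouth of the grey cover (yellow mark above it), 68 mm along the guide; axes as the guide's. Inside, the covered channel is 13 mm wide and 14 mm high. Hidden in it is a stop head (sprung pawl, then sprung stop), clamped at a different place each time: its place is not measured and must be felt.
- pawl_zone (a point): Point on the channel floor 107.5 mm along the guide. The pawl's locking face stands within 12.5 mm of it, along x, either way. The pawl hangs from the roof down to 8.6 mm above the floor, lifts as the block passes under it (0.5 to 3 N resistance) and drops behind the block's tail; the stick must stay lower than 8.6 mm to let it drop.
- stop (a joint): Hidden sprung stop, front face about 27 mm beyond the pawl's locking face: how far it is pressed in along the guide's +x (m), 0 at rest. Spring: 3 N at first, plus 1 N per mm; sliding friction adds 1 to 3 N on the stick. At 0.003 the pawl drops behind the block, and pawl and stop then hold it. Over 0.008 (11 N) is overdriven; hard end 0.012. A push of 9 to 10 N is right.
- block: Green screw-terminal block, 10 mm wide, 30 mm long, 11 to 12 mm high, 20 g, lying in the open trough with its length along the channel. Origin: centre of its underside; its long axis is its own y axis (along the guide's x), z up.
- push_stick: Wooden push stick, 60 g, lying on the bench to the left of the guide: a pale slat 170 mm long, 9 mm wide, 5 mm high, with an upright darker grip on it, 36 mm long (x), 14 mm wide (y), its top 47 mm above the slat's underside. Origin: underside, below the middle of the grip; +x points along the slat to the nose, which is 140 mm from the origin; the slat ends 30 mm behind the origin.
- stick_nose (a point): Middle of the front end of the push stick's slat, 140 mm ahead of its origin, 2.5 mm above its underside; +x is the pushing direction.
- spare_block_a: Short green screw-terminal block, 11x25x12 mm, bystander to the right of the work. Origin: centre of its underside.
- spare_block_b: Green screw-terminal block, 11x30x12 mm, lying on the bare bench to the right, bystander (not the one in the trough). Origin: centre of its underside.
- marker: White marker pen with black cap, 17x90x15 mm, bystander. Origin: centre of its underside.
- wick_disc: Yellow round disc box, 41 mm across, 9 mm high, bystander on the left. Origin: centre of its underside.
- module: Green controller board in slotted green rails, 96x125x19 mm, bystander at front left. Origin: centre of its underside.
Things that resemble listed ones, but are neither listed nor needed, are in the scene too. Leave any blue look-alike of the push_stick alone.

How it is judged:
On the way, in this order (a step that is already met when the one before it is completed fails the run):
1. the push stick is held in the fingers, lifted off the bench (contact force between the fingers and push_stick above 2 N and height (world z) of push_stick above 0.006 m), for 0.2 s.
2. the stick, held in the fingers, presses the block against the stop, which gives by more than 2.5 mm (contact force between the fingers and push_stick above 2 N and contact force between push_stick and block above 4 N and value of joint stop above 0.0025 m), for 0.1 s.
At the end, for the whole second after the job is handed in: Stick gone, the stop stays pressed in 1.5 to 5 mm; the block is at rest in the covered channel, its centre over 105 mm along the guide, within 4 mm of its centre line and floor. The push stick lies still on the bench, underside within 4 mm of it, tilted under 0.1 rad, out of the guide (value of joint stop between 0.0015 and 0.005 m and x of block in the frame of guide above 0.105 m and y of block in the frame of guide between -0.004 and 0.004 m and z of block in the frame of guide below 0.012 m and linear speed of each of block, push_stick below 0.01 m/s and height (world z) of push_stick below 0.004 m and height (world z) of stick_nose below 0.008 m and angle between push_stick's own z axis and vertical below 0.1 rad); the robot touches nothing.
It fails at once if the sprung stop is overdriven: pressed in by more than 8 mm (value of joint stop above 0.008 m).
It fails at once if the stick presses on the block with more than 15 N (contact force between push_stick and block above 15 N).
It fails at once if the fingers touch the terminal block (contact force between the fingers and block above 0.5 N).
It fails at once if a bystander is moved by more than 20 mm (distance of any of spare_block_a, spare_block_b, marker, wick_disc, module from where it was at the start of the episode above 0.02 m).
It also fails if it takes over 53 s, if anything falls off the work surface, if the arm or the gripper's body presses on something with over 40 N, if the wrist force passes 120 N, or if a joint passes its speed limit or range.

## Working session

There is one attempt and no reset: what is moved stays moved. The work goes in short steps, Python scripts to look and compute and a shell command to move; the robot and the scene stay as the last step left them, time stands still between calls to the robot, and variables do not carry over. Pictures are saved under pics/ and viewed, at most 14 in all, crops included, and the job is handed in when it is done.

```bash
mkdir -p pics; cat > h.py <<'E'
import numpy as np, cv2
from rig import readout, optics, ticket
from scipy.spatial.transform import Rotation as R
def st(): return readout.get_state()
def Rt(s):
    q=s["ee_rot"]; return R.from_quat([q[1],q[2],q[3],q[0]]).as_matrix()
def grab(n):
    s=st(); d=optics.get_image(n)
    if n=="wrist":
        T=np.eye(4); T[:3,:3]=Rt(s); T[:3,3]=s["position"]; d["T"]=T@np.array(d["hand_eye"])
    return d
def plane(d,uv,z):
    K=np.array(d["camera_matrix"],float); k=d["k1"]
    p=cv2.undistortPoints(np.array(uv,float).reshape(-1,1,2),K,np.array([k,0,0,0,0.]))[:,0]
    T=np.array(d["T"]); v=np.c_[p,np.ones(len(p))]@T[:3,:3].T; o=T[:3,3]
    return o+v*((z-o[2])/v[:,2])[:,None]
def proj(d,P):
    T=np.linalg.inv(np.array(d["T"])); c=np.atleast_2d(P)@T[:3,:3].T+T[:3,3]
    return cv2.projectPoints(c,np.zeros(3),np.zeros(3),np.array(d["camera_matrix"],float),np.array([d["k1"],0,0,0,0.]))[0][:,0]
def save(d,n): cv2.imwrite("pics/"+n+".png",d["img"][:,:,::-1])
E
python3 - <<'E'
from h import *
import pickle
for n in("top","side"):
    d=grab(n); save(d,n+"0"); pickle.dump(d,open(n+"0.pkl","wb")); print(n,np.round(d["T"],3).tolist(),d["k1"])
s=st(); print(s["clock"],np.round(Rt(s),2).tolist(),s["contact_force"])
E
```

```text
top [[0.004, -0.98, 0.198, 0.32], [-1.0, -0.0, 0.018, 0.277], [-0.018, -0.198, -0.98, 1.263], [0.0, 0.0, 0.0, 1.0]] 0.0041647038358795085
side [[0.966, -0.127, 0.223, 0.203], [-0.257, -0.516, 0.817, -1.016], [0.011, -0.847, -0.531, 0.866], [0.0, 0.0, 0.0, 1.0]] -0.035048030048584776
0.1 [[0.89, 0.45, -0.0], [0.45, -0.89, 0.0], [0.0, -0.0, -1.0]] [ 0.41686377  0.95654518 -0.80754385]
```

View pics/top0.png

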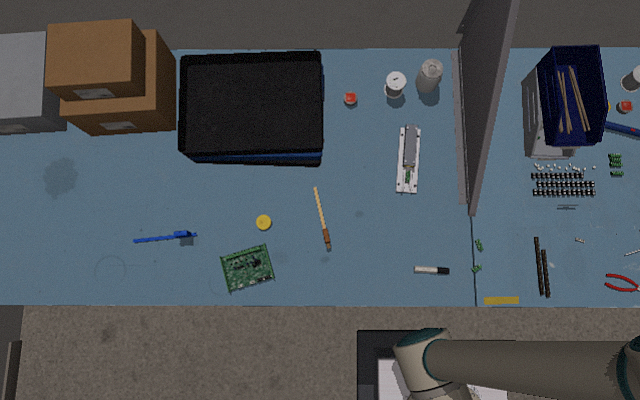

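View pics/side0.png

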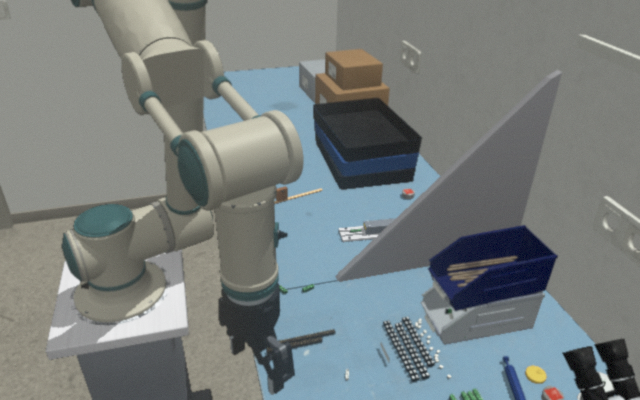

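The top view shows the guide at (408,160), its trough towards the robot. What could be taken for the push stick: the wooden slat with brown grip (322,218), the blue stick (165,237), the wooden sticks in the bin (573,100), and the dark strips (542,265). By the description I choose (322,218). The side view shows the same stick at (300,193) and a partition between the arm and the work.

```bash
python3 - <<'E'
from h import *
import pickle
d=pickle.load(open("top0.pkl","rb"))
for n,uv,z in [("nose",(316,188),.005),("grip",(326,237),.047),("tail",(329,248),.005),("guide rear",(406,191),.008),("guide far",(411,127),.008),("partition base front",(475,214),0),("partition base front L",(462,203),0),("part top far",(517,0),.3),("benchfront",(400,305),0),("disc",(264,222),.009),("mod",(247,268),.019),("marker",(432,270),.01),("bin",(322,165),0),("spare",(478,245),.01)]:
    print(n,np.round(plane(d,[uv],z)[0],3))
im=d["img"]; c=cv2.resize(im[115:260,290:430],None,fx=4,fy=4,interpolation=cv2.INTER_CUBIC); cv2.imwrite("pics/crop1.png",c[:,:,::-1])
print(d["camera_matrix"])
E
```

```text
nose [0.594 0.32  0.005]
grip [0.456 0.292 0.047]
tail [0.432 0.284 0.005]
guide rear [0.585 0.077 0.008]
guide far [0.766 0.058 0.008]
partition base front [ 0.524 -0.106  0.   ]
partition base front L [ 0.554 -0.073  0.   ]
part top far [ 0.96  -0.137  0.3  ]
benchfront [0.286 0.101 0.   ]
disc [0.5   0.458 0.009]
mod [0.378 0.497 0.019]
marker [0.375 0.017 0.01 ]
bin [0.66  0.304 0.   ]
spare [ 0.44  -0.106  0.01 ]
[[474.84877509   0.         323.09177031]
 [  0.         474.84877509 195.10215934]
 [  0.           0.           1.        ]]
```

View pics/crop1.png

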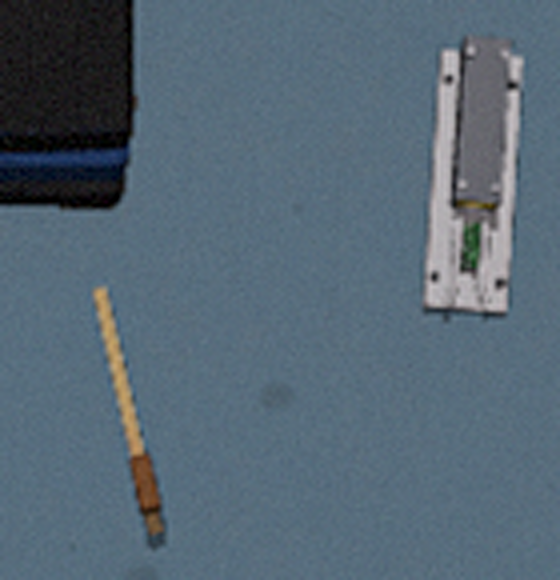

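The crop confirms the choice: pale slat with brown grip, nose at crop (100,290) and tail at (155,540). The guide's trough with the green block is at (470,245). I move the wrist camera over to the work.

```bash
H="python3 -m handwheel"
python3 -m handwheel '.0213 -.0272 -.0024 0;.0213 -.0272 -.0024 0;.0213 -.0272 -.0024 0;.0213 -.0272 -.0024 0;.0213 -.0272 -.0024 0'
python3 -m handwheel '.0213 -.0272 -.0024 0;.0213 -.0272 -.0024 0;.0213 -.0272 -.0024 0;.0213 -.0272 -.0024 0;.0213 -.0272 -.0024 0'
python3 -m handwheel '.0213 -.0272 -.0024 0;.0213 -.0272 -.0024 0;.0213 -.0272 -.0024 0;.0213 -.0272 -.0024 0;.0213 -.0272 -.0024 0'
python3 -m handwheel '.0213 -.0272 -.0024 0;.0213 -.0272 -.0024 0;.0213 -.0272 -.0024 0;.0213 -.0272 -.0024 0;.0213 -.0272 -.0024 0'
python3 -m handwheel '.0213 -.0272 -.0024 0;0 0 0 .125;0 0 0 .125;0 0 0 0'
python3 - <<'E'
from h import *
import pickle
d=grab("wrist"); save(d,"w1"); pickle.dump(d,open("w1.pkl","wb")); print(np.round(d["T"],3).tolist(),np.round(d["hand_eye"],3).tolist(),d["camera_matrix"][0]); s=st();print(np.round(Rt(s),3).tolist())
E
```

```text
clock: 0.52
position: [0.2918, -0.3429, 0.2649]
ee_rot: [-0.001, 0.973, 0.23, -0.0]
contact_force: [0.4, 0.1, 1.0]
width: 0.0856
gripper_force: 0.0
clock: 0.93
position: [0.3259, -0.1736, 0.2772]
ee_rot: [-0.0, 0.973, 0.23, -0.0]
contact_force: [1.9, -0.2, 0.6]
width: 0.0854
gripper_force: 0.0
clock: 1.35
position: [0.36, -0.0044, 0.2893]
ee_rot: [0.0, 0.973, 0.23, 0.0]
contact_force: [1.0, -0.9, 0.2]
width: 0.0852
gripper_force: 0.0
clock: 1.77
position: [0.3943, 0.165, 0.3012]
ee_rot: [0.0, 0.973, 0.231, -0.0]
contact_force: [0.9, -0.5, -0.5]
width: 0.0854
gripper_force: 0.0
clock: 2.1
position: [0.4012, 0.1978, 0.3031]
ee_rot: [0.0, 0.994, 0.107, -0.001]
contact_force: [-0.1, -0.6, -0.7]
width: 0.0855
gripper_force: 0.0
[[0.212, -0.923, -0.322, 0.483], [-0.977, -0.2, -0.071, 0.217], [0.001, 0.33, -0.944, 0.423], [0.0, 0.0, 0.0, 1.0]] [[-0.001, -0.945, -0.328, 0.084], [1.0, -0.001, 0.0, -0.001], [-0.001, -0.328, 0.945, -0.12], [0.0, 0.0, 0.0, 1.0]] [287.11830879   0.         318.59871084]
[[0.976, 0.217, -0.001], [0.217, -0.976, -0.001], [-0.001, 0.0, -1.0]]
```

View pics/w1.png

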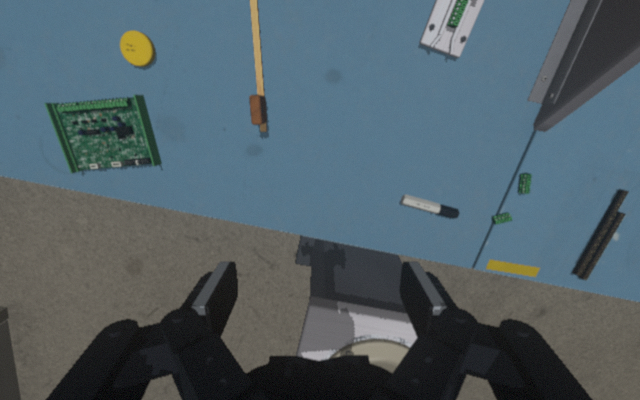

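The wrist view shows the stick's grip at (258,110), the guide's rear end at (440,45), the marker at (430,207) and the disc at (137,48). The camera looks backwards, so I move forward to see the whole guide and stick.

```bash
python3 -m handwheel '.032 .0132 .012 0;.032 .0132 .012 0;.032 .0132 .012 0;.032 .0132 .012 0;.032 .0132 .012 0'
python3 -m handwheel '0 0 0 0;0 0 0 0'
python3 - <<'E'
from h import *
import pickle
d=grab("wrist"); save(d,"w2"); pickle.dump(d,open("w2.pkl","wb")); print(np.round(d["T"],3).tolist())
E
```

```text
clock: 2.57
position: [0.5732, 0.1655, 0.243]
ee_rot: [0.0, 0.994, 0.108, -0.0]
contact_force: [0.8, 0.7, 0.6]
width: 0.0858
gripper_force: 0.0
clock: 2.73
position: [0.5727, 0.1653, 0.2416]
ee_rot: [0.0, 0.994, 0.107, -0.002]
contact_force: [-0.7, -0.5, -0.5]
width: 0.0853
gripper_force: 0.0
[[0.212, -0.922, -0.324, 0.655], [-0.977, -0.2, -0.071, 0.184], [0.001, 0.332, -0.943, 0.361], [0.0, 0.0, 0.0, 1.0]]
```

View pics/w2.png

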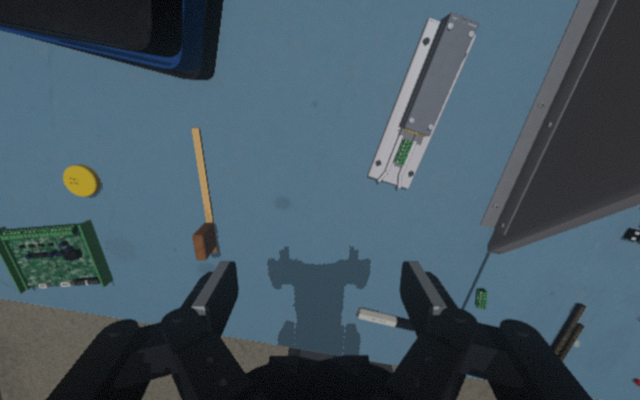

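The view shows the guide's base from (370,178)/(408,188) to (430,18), the block at (404,152), the stick's nose at (196,130) and its grip at (204,242). Next I measure these with masks.

```bash
cat > meas.py <<'E'
from h import *
import pickle
def big(m,roi):
    x0,y0,x1,y1=roi; k=np.zeros_like(m); k[y0:y1,x0:x1]=m[y0:y1,x0:x1]
    n,l,s,c=cv2.connectedComponentsWithStats(k.astype(np.uint8)); i=1+s[1:,4].argmax(); return l==i
def slat(d,roi,z=.005):
    h=cv2.cvtColor(d["img"],cv2.COLOR_RGB2HSV); m=(h[...,0]>10)&(h[...,0]<28)&(h[...,1]>80)&(h[...,2]>140)
    m=big(m,roi); v,u=np.nonzero(m); P=plane(d,np.c_[u,v],z)[:,:2]; c=P.mean(0)
    ax=np.linalg.svd(P-c,full_matrices=False)[2][0]; ax*=np.sign(ax[0]); t=(P-c)@ax; w=(P-c)@[-ax[1],ax[0]]
    return len(u),c,np.arctan2(ax[1],ax[0]),c+ax*t.max(),c+ax*t.min(),np.ptp(w)
E
python3 - <<'E'
from meas import *
d=pickle.load(open("w2.pkl","rb")); im=d["img"]
print("slat",[np.round(x,4) for x in slat(d,(170,120,230,240))])
h=cv2.cvtColor(im,cv2.COLOR_RGB2HSV)
for n,p in [("slat",(202,170)),("grip",(202,240)),("base",(384,165)),("cover",(440,80)),("yel",(411,133)),("bench",(330,140))]: print(n,im[p[1],p[0]],h[p[1],p[0]])
# block green
m=big((h[...,0]>50)&(h[...,0]<80)&(h[...,1]>100),(385,130,425,170)); v,u=np.nonzero(m); P=plane(d,np.c_[u,v],.008+.0115)[:,:2]; print("block",len(u),P.mean(0))
m=big((h[...,0]>3)&(h[...,0]<16)&(h[...,1]>100)&(h[...,2]<160),(185,215,225,265)); r=cv2.minAreaRect(np.argwhere(m)[:,::-1].astype(np.float32)); print("grip",m.sum(),r)
cv2.imwrite("pics/c2.png",np.vstack([np.hstack([cv2.resize(im[5:205,360:485],None,fx=3,fy=3,interpolation=cv2.INTER_CUBIC)[:,:,::-1],cv2.resize(im[115:265,180:230],None,fx=4,fy=4,interpolation=cv2.INTER_CUBIC)[:,:,::-1]])]))
E
```

```text
slat [np.int64(588), array([0.5399, 0.3105]), np.float64(0.2284), array([0.5958, 0.3235]), array([0.4779, 0.2961]), np.float64(0.008)]
slat [174 145 100] [ 18 108 174]
grip [91 65 49] [ 11 118  91]
base [171 170 175] [126   7 175]
cover [ 95 100 110] [110  35 110]
yel [110 108 109] [165   5 110]
bench [ 86 113 133] [103  90 133]
block 89 [0.62297092 0.0722234 ]
grip 229 ((199.43243408203125, 246.09457397460938), (25.31744384765625, 9.699540138244629), 80.53767395019531)
```

View pics/c2.png

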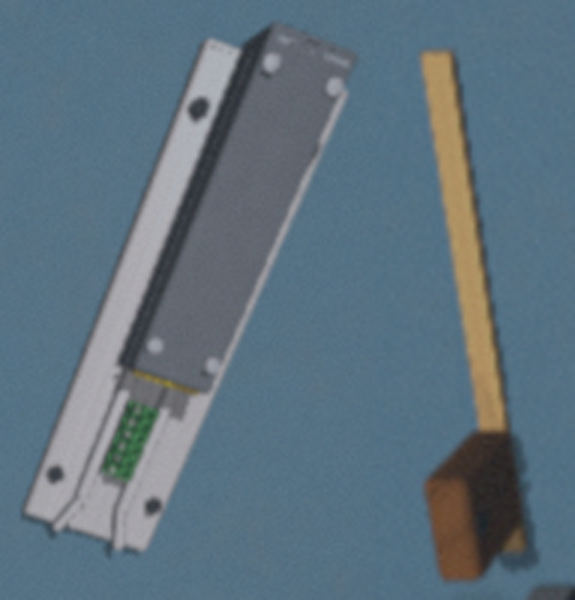

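The crop shows base corners at crop (22,517), (147,551) and (207,38), the channel's flare, and the stick's grip top at (455,525). These give the guide pose.

```bash
python3 - <<'E'
from meas import *
d=pickle.load(open("w2.pkl","rb"))
q=np.array([(22,517),(147,551),(207,38),(345,92)])/3+[360,5]-.33
P=plane(d,q,.008)[:,:2]; print(P)
L=P[2]-P[0]; Rr=P[3]-P[1]; W=P[0]-P[1]; print(np.linalg.norm(L),np.linalg.norm(W),np.arctan2(L[1],L[0]),np.arctan2(Rr[1],Rr[0]),np.arctan2(-W[0],W[1]))
# refine: edge lines via white mask rows
h=cv2.cvtColor(d["img"],cv2.COLOR_RGB2HSV); m=big((h[...,1]<35)&(h[...,2]>125),(355,10,490,200))
pts=[]
for v in range(25,172,3):
    u=np.nonzero(m[v,355:490])[0]
    if len(u): pts.append((u[0]+355-.5,v))
Q=plane(d,pts,.008)[:,:2]; f=cv2.fitLine(Q.astype(np.float32),cv2.DIST_HUBER,0,1e-4,1e-4).ravel(); f=f*np.sign(f[0]) if 0 else f
print("left edge",len(pts),f, np.arctan2(f[1],f[0]))
pts=[]
for v in range(130,188,2):
    u=np.nonzero(m[v,355:490])[0]
    if len(u): pts.append((u[-1]+355+.5,v))
Q=plane(d,pts,.008)[:,:2]; f2=cv2.fitLine(Q.astype(np.float32),cv2.DIST_HUBER,0,1e-4,1e-4).ravel(); print("right",f2,np.arctan2(f2[1],f2[0]))
# cover mouth: corners of cover mouth top z=.034 crop (120,365)? (205,390)
c=plane(d,np.array([(132,372),(205,390)])/3+[360,5],.034)[:,:2]; print("mouth",c,c.mean(0))
# channel centre at floor/walls z=.014: inner walls crop near block rows
E
```

```text
[[0.58196763 0.10549404]
 [0.57888122 0.04942278]
 [0.76348632 0.08795092]
 [0.75804403 0.03378046]]
0.18236446304270174 0.0561561363387587 -0.09634712897771103 -0.08708704578127564 -0.05498896788089225
left edge 49 [ 0.99533284 -0.09650151  0.67861325  0.0961631 ] -0.09665193
right [ 0.9953614  -0.09620631  0.6120758   0.04702418] -0.09635534
mouth [[0.64861965 0.08581667]
 [0.64814379 0.05733366]] [0.64838172 0.07157517]
```

```bash
python3 -m handwheel '-.014 -.0246 .02 0;-.014 -.0246 .02 0;-.014 -.0246 .02 0;-.014 -.0246 .02 0;-.014 -.0246 .02 0' 0.07 60
python3 -m handwheel '-.0137 -.0247 .02 -.0135;0 0 0 0;0 0 0 0'
python3 - <<'E'
from meas import *
s=st(); r=Rt(s); print(s["position"],np.arctan2(r[1,0],r[0,0]), r.T@(np.array([.4595,.2918,.030])-s["position"]))
d=grab("wrist"); save(d,"w3"); print(np.round(proj(d,[[.4595,.2918,.047],[.596,.3235,.005]]),1))
try: print([np.round(x,4) for x in slat(d,(200,0,440,400))])
except Exception as e: print(e)
E
```

```text
clock: 3.2
position: [0.4751, 0.2726, 0.1443]
ee_rot: [-0.0, 0.994, 0.108, 0.001]
contact_force: [0.4, 0.8, 0.2]
width: 0.0699
gripper_force: 0.0
clock: 3.45
position: [0.4559, 0.2935, 0.1238]
ee_rot: [0.0, 0.993, 0.116, -0.001]
contact_force: [0.1, 0.6, 0.5]
width: 0.0701
gripper_force: 0.0
[0.45593953 0.29354951 0.12378045] 0.23255778776255767 [0.00322548 0.00248039 0.09377609]
[[323.  220. ]
 [323.7  16.4]]
[np.int64(1655), array([0.542 , 0.3114]), np.float64(0.2282), array([0.5955, 0.3239]), array([0.4776, 0.2965]), np.float64(0.0082)]
```

View pics/w3.png

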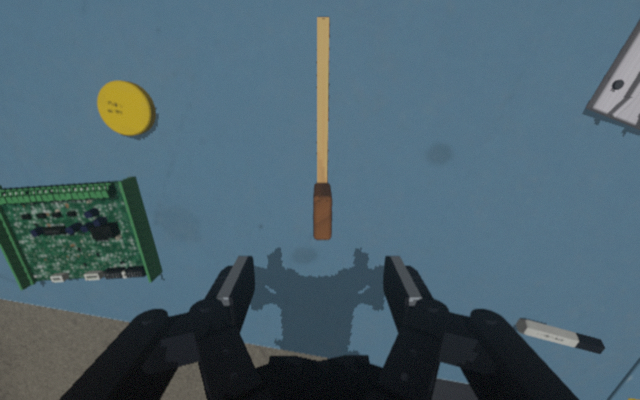

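The stick lies centred between the fingers: nose at (323,17), grip at (323,215), in agreement with the first measurement. I lower, close and lift.

```bash
python3 -m handwheel '.001 .0007 .032 .002;.001 .0007 .032 .002;.001 .0007 .0228 0;0 0 .007 0;0 0 0 0'
python3 -m handwheel '0 0 0 0;0 0 0 0;0 0 0 0;0 0 0 0;0 0 0 0' 0.0 90
python3 -m handwheel '0 0 0 0;0 0 0 0;0 0 0 0;0 0 0 0;0 0 0 0'
python3 -m handwheel '0 0 -.01 0;0 0 -.02 0;0 0 -.03 0;0 0 0 0;0 0 0 0'
python3 - <<'E'
from meas import *
s=st(); r=Rt(s); print(s["position"],np.arctan2(r[1,0],r[0,0]))
d=grab("wrist"); save(d,"w4"); pickle.dump((d,s),open("w4.pkl","wb"))
h=s["position"][2]-.027; 
for zz in(h-.003,h,h+.003): print(zz,[np.round(x,4) for x in slat(d,(200,0,440,400),zz+.002)])
p=s["position"]; print(r.T@(np.r_[slat(d,(200,0,440,400),h+.002)[3],h]-p))
E
```

```text
clock: 3.92
position: [0.4622, 0.2908, 0.0294]
ee_rot: [0.0, 0.994, 0.111, -0.001]
contact_force: [0.2, -0.7, -0.2]
width: 0.07
gripper_force: 0.0
clock: 4.33
position: [0.4628, 0.2922, 0.0312]
ee_rot: [-0.0, 0.994, 0.112, 0.001]
contact_force: [-1.0, -0.2, 0.6]
width: 0.013
gripper_force: 87.5
clock: 4.75
position: [0.4629, 0.2922, 0.0312]
ee_rot: [-0.0, 0.994, 0.112, 0.001]
contact_force: [-0.8, -1.5, 6.1]
width: 0.013
gripper_force: 87.9
clock: 5.17
position: [0.4633, 0.2924, 0.0921]
ee_rot: [-0.001, 0.994, 0.112, 0.002]
contact_force: [-1.3, -0.2, -0.9]
width: 0.0132
gripper_force: 87.5
[0.46331356 0.2924268  0.09206069] 0.22447198695136442
0.06206069441238017 [np.int64(4097), array([0.5391, 0.3107]), np.float64(0.2253), array([0.5873, 0.3217]), array([0.4769, 0.2964]), np.float64(0.0086)]
0.06506069441238017 [np.int64(4097), array([0.5392, 0.3107]), np.float64(0.2253), array([0.5864, 0.3215]), array([0.4783, 0.2968]), np.float64(0.0084)]
0.06806069441238018 [np.int64(4097), array([0.5393, 0.3107]), np.float64(0.2253), array([0.5855, 0.3213]), array([0.4797, 0.2971]), np.float64(0.0083)]
[ 0.12634639 -0.00095326  0.02758223]
```

View pics/w4.png

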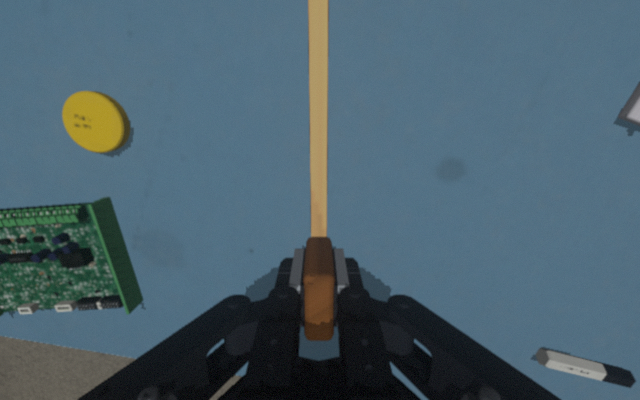

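The stick is held, width 13 mm, its axis parallel to the tool. Its slat runs from (320,235) out of the top of the picture. I carry it behind the guide and turn it to the guide's yaw.

```bash
python3 -m handwheel '-.0122 .0317 0 0;-.0122 .0317 0 0;-.0122 .0317 0 0;-.0122 .0317 0 0;-.0122 .0317 0 0'
python3 -m handwheel '-.0122 .0317 0 0;0 0 0 .107;0 0 0 .107;0 0 0 .107;0 0 0 0'
python3 -m handwheel '0 0 0 0;0 0 0 0'
cat > g.py <<'E'
from meas import *
O=np.array([.5804,.0777]); yaw=-.0966; a=np.array([np.cos(yaw),np.sin(yaw)]); n=np.array([-a[1],a[0]])
def rep():
    s=st(); r=Rt(s); p=s["position"]; t=p[:2]+r[:2,0]*.1365-r[:2,1]*.001-O; f=np.array(s["contact_force"])
    print("t",round(s["clock"],2),"nose s,lat",np.round([t@a,t@n],4),"TCP lat",round((p[:2]-O)@n,4),"z under",round(p[2]-.0312,4),"yaw err",round(np.arctan2(r[1,0],r[0,0])-yaw,4),"F along,lat,z",np.round([f[:2]@a,f[:2]@n,f[2]],2),"w",round(s["width"],4),"g",round(s["gripper_force"],1))
E
python3 - <<'E'
from g import *
rep(); d=grab("wrist"); save(d,"w5"); pickle.dump(d,open("w5.pkl","wb"))
rep()
t=grab("top"); pickle.dump(t,open("t5.pkl","wb")); im=np.vstack([d["img"][:250,150:550][:,:,::-1]]); c=cv2.resize(t["img"][110:270,360:460],None,fx=2.5,fy=2.5)[:,:,::-1][:250]
cv2.imwrite("pics/c5.png",np.hstack([cv2.resize(im,None,fx=1.375,fy=1.6)[:400],cv2.resize(t["img"][110:270,360:460],None,fx=2.5,fy=2.5,interpolation=cv2.INTER_CUBIC)[:,:,::-1]]))
E
```

```text
clock: 5.63
position: [0.4361, 0.1223, 0.0888]
ee_rot: [0.0, 0.994, 0.112, -0.001]
contact_force: [0.7, -0.2, -0.3]
width: 0.0133
gripper_force: 87.8
clock: 6.05
position: [0.4319, 0.0896, 0.0889]
ee_rot: [0.0, 0.999, -0.05, -0.001]
contact_force: [0.2, -0.1, 0.0]
width: 0.013
gripper_force: 87.8
clock: 6.22
position: [0.4325, 0.0901, 0.0893]
ee_rot: [0.0, 0.999, -0.047, -0.001]
contact_force: [-0.9, -0.5, -0.1]
width: 0.0133
gripper_force: 87.8
t 6.22 nose s,lat [-0.012  -0.0006] TCP lat -0.0019 z under 0.0581 yaw err 0.0024 F along,lat,z [-0.85 -0.54 -0.07] w 0.0133 g 87.8
t 6.27 nose s,lat [-0.0118 -0.0005] TCP lat -0.0018 z under 0.0583 yaw err 0.0021 F along,lat,z [ 0.12 -0.8  -0.83] w 0.0126 g 87.8
```

View pics/c5.png

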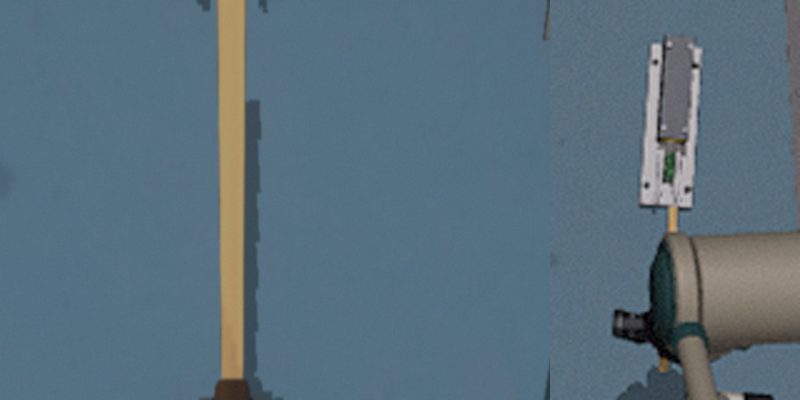

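The stick points along the guide; in the top crop its nose is at (672,205), right at the guide's rear end. I lower to channel height and check the lateral offset in the top camera.

```bash
python3 -m handwheel '0 0 .02 .002;0 0 .02 0;0 0 .0085 0;0 0 0 0;0 0 0 0'
python3 - <<'E'
from g import *
rep()
t=grab("top"); pickle.dump(t,open("t6.pkl","wb")); h=cv2.cvtColor(t["img"],cv2.COLOR_RGB2HSV)
for zz in (.012,):
    L=slat(t,(390,170,425,225),zz+.002); print([np.round(x,4) for x in L]); print("slat nose s,lat",(L[3]-O)@a,(L[3]-O)@n,"centre lat",(L[1]-O)@n,"yaw err",L[2]-yaw)
m=big((h[...,1]<40)&(h[...,2]>120),(385,120,430,200))
lft=[];rgt=[]
for v in range(175,190):
    u=np.nonzero(m[v,385:430])[0]+385; lft.append((u[0]-.5,v)); rgt.append((u[-1]+.5,v))
A=(plane(t,lft,.008)[:,:2]-O)@n; B=(plane(t,rgt,.008)[:,:2]-O)@n; print("guide edges lat in top",A.mean(),B.mean())
m2=big((h[...,0]>50)&(h[...,0]<85)&(h[...,1]>90),(395,165,420,190)); v,u=np.nonzero(m2); P=plane(t,np.c_[u,v],.0195)[:,:2]-O; print("block",(P@a).mean(),(P@n).mean(),len(u))
E
```

```text
clock: 6.73
position: [0.4328, 0.0902, 0.0412]
ee_rot: [0.0, 0.999, -0.049, -0.001]
contact_force: [0.8, -0.1, -0.0]
width: 0.0128
gripper_force: 87.8
t 6.73 nose s,lat [-0.0116 -0.001 ] TCP lat -0.0018 z under 0.01 yaw err -0.0014 F along,lat,z [ 0.79 -0.01 -0.05] w 0.0128 g 87.8
[np.int64(31), array([0.5556, 0.0791]), np.float64(-0.033), array([0.5701, 0.0787]), array([0.5428, 0.0796]), np.float64(0.0054)]
slat nose s,lat -0.010371582674396298 -3.400875912830422e-05 centre lat -0.0009542461393036569 yaw err 0.06359681189172688
guide edges lat in top 0.02916592489503168 -0.026972540098316213
block 0.04504827228282984 -0.0005104446824292504 23
```

```bash
python3 -m handwheel '0 -.001 .0004 0;.012 0 0 0;.012 0 0 0;.01 0 0 0;0 0 0 0'
python3 - <<'E'
from g import *
rep()
t=grab("top"); L=slat(t,(390,150,425,225),.012); print("slat nose s,lat",(L[3]-O)@a,"centre lat",(L[1]-O)@n,"yaw err",L[2]-yaw); rep(); rep()
w=grab("side"); save(w,"s7"); c=w["img"][170:270,320:440]; cv2.imwrite("pics/c7.png",np.hstack([cv2.resize(c,None,fx=4,fy=4,interpolation=cv2.INTER_CUBIC),cv2.resize(t["img"][120:220,380:440],None,fx=4,fy=4,interpolation=cv2.INTER_CUBIC)])[:,:,::-1])
E
```

```text
clock: 7.2
position: [0.4717, 0.0874, 0.0418]
ee_rot: [-0.0, 0.999, -0.05, 0.003]
contact_force: [0.4, 1.4, -0.8]
width: 0.013
gripper_force: 87.8
t 7.2 nose s,lat [ 0.0274 -0.0001] TCP lat -0.0008 z under 0.0106 yaw err -0.0026 F along,lat,z [ 0.27  1.38 -0.75] w 0.013 g 87.8
slat nose s,lat 0.028703444452278848 centre lat -0.0005332121663017888 yaw err 0.056606351518585
t 7.25 nose s,lat [ 0.0252 -0.0003] TCP lat -0.0009 z under 0.0101 yaw err -0.0026 F along,lat,z [-0.08  0.35 -0.98] w 0.0132 g 87.8
t 7.25 nose s,lat [ 0.0252 -0.0003] TCP lat -0.0009 z under 0.0101 yaw err -0.0026 F along,lat,z [-0.08  0.35 -0.98] w 0.0132 g 87.8
```

View pics/c7.png

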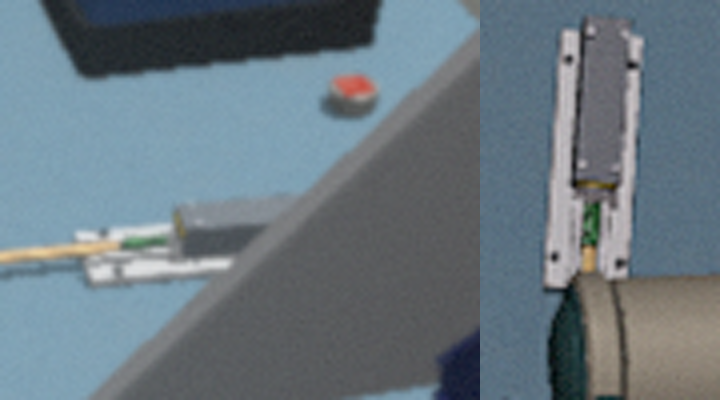

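Both views show the nose inside the trough right behind the block: side crop (120,245), top crop (588,250). Next I feed in steps, watching the force along the guide.

```bash
python3 -m handwheel '.004 0 .0005 0;.006 0 0 0;.006 0 0 0;.006 0 0 0;.006 0 0 0' | egrep 'pos|cont'
python3 -c "from g import *;rep()"
python3 -m handwheel '.005 0 0 0;.005 0 0 0;.005 0 0 0;.005 0 0 0;0 0 0 0' | egrep 'pos|cont'
python3 -c "from g import *;rep()"
python3 -m handwheel '0 0 0 0;0 0 0 0' | egrep 'pos|cont'
python3 -c "from g import *;rep()"
```

```text
position: [0.4956, 0.0849, 0.0405]
contact_force: [0.7, -0.4, -1.5]
t 7.72 nose s,lat [ 0.0514 -0.0003] TCP lat -0.001 z under 0.0093 yaw err -0.0021 F along,lat,z [ 0.76 -0.33 -1.47] w 0.0125 g 87.8
position: [0.5159, 0.0829, 0.0405]
contact_force: [0.5, 0.2, -0.7]
t 8.13 nose s,lat [ 0.0718 -0.0004] TCP lat -0.0011 z under 0.0093 yaw err -0.0023 F along,lat,z [ 0.47  0.25 -0.65] w 0.0131 g 87.8
position: [0.5145, 0.083, 0.0404]
contact_force: [0.5, -1.0, -0.3]
t 8.3 nose s,lat [ 0.0704 -0.0004] TCP lat -0.0011 z under 0.0092 yaw err -0.002 F along,lat,z [ 0.59 -0.97 -0.3 ] w 0.0129 g 87.8
```

```bash
python3 -m handwheel '.002 0 0 0;.002 0 0 0;.002 0 0 0;0 0 0 0' >/dev/null
python3 -c "from g import *;rep()"
python3 -m handwheel '.002 0 0 0;.002 0 0 0;.002 0 0 0;0 0 0 0' >/dev/null
python3 -c "from g import *;rep()"
python3 -m handwheel '.002 0 0 0;.002 0 0 0;0 0 0 0' >/dev/null
python3 -c "from g import *;rep()"
python3 -m handwheel '0 0 0 0;0 0 0 0' >/dev/null
python3 -c "from g import *;rep()"
```

```text
t 8.63 nose s,lat [ 0.077  -0.0004] TCP lat -0.0011 z under 0.0093 yaw err -0.0022 F along,lat,z [-0.26  0.54 -1.09] w 0.0131 g 87.8
t 8.97 nose s,lat [ 0.0834 -0.0004] TCP lat -0.0011 z under 0.0093 yaw err -0.0022 F along,lat,z [-0.09 -0.12 -0.4 ] w 0.0131 g 87.8
t 9.22 nose s,lat [ 0.0873 -0.0004] TCP lat -0.0011 z under 0.0094 yaw err -0.0021 F along,lat,z [-0.69 -0.06 -1.33] w 0.0131 g 87.8
t 9.38 nose s,lat [ 0.0871 -0.0004] TCP lat -0.0011 z under 0.0094 yaw err -0.0021 F along,lat,z [-0.35  0.81 -0.32] w 0.0129 g 87.8
```

```bash
python3 -m handwheel '.001 0 0 0;.001 0 0 0;.001 0 0 0;0 0 0 0' >/dev/null
python3 -c "from g import *;rep()"
python3 -m handwheel '0 0 0 0' >/dev/null
python3 -c "from g import *;rep()"
```

```text
t 9.72 nose s,lat [ 0.0897 -0.0004] TCP lat -0.0011 z under 0.0093 yaw err -0.0021 F along,lat,z [-1.23  0.53 -0.56] w 0.013 g 87.8
t 9.8 nose s,lat [ 0.0897 -0.0004] TCP lat -0.0011 z under 0.0092 yaw err -0.0021 F along,lat,z [-0.06  0.4  -0.04] w 0.0133 g 87.8
```

```bash
python3 -m handwheel '.001 0 0 0;.001 0 0 0;0 0 0 0' >/dev/null
python3 -c "from g import *;rep()"
python3 -m handwheel '0 0 0 0' >/dev/null
python3 -c "from g import *;rep()"
```

```text
t 10.05 nose s,lat [ 0.0919 -0.0004] TCP lat -0.0011 z under 0.0093 yaw err -0.0021 F along,lat,z [-1.55 -0.07 -0.77] w 0.0129 g 87.8
t 10.13 nose s,lat [ 0.0919 -0.0004] TCP lat -0.0011 z under 0.0093 yaw err -0.0021 F along,lat,z [-0.53  0.1  -0.02] w 0.0129 g 87.8
```

```bash
python3 -m handwheel '.001 0 0 0;.001 0 0 0;.001 0 0 0;0 0 0 0;0 0 0 0' >/dev/null
python3 -c "from g import *;rep()"
python3 -m handwheel '0 0 0 0' >/dev/null
python3 -c "from g import *;rep()"
```

```text
t 10.55 nose s,lat [ 0.095  -0.0005] TCP lat -0.0012 z under 0.0093 yaw err -0.0021 F along,lat,z [-0.56 -0.17 -0.75] w 0.0131 g 87.8
t 10.63 nose s,lat [ 0.095  -0.0004] TCP lat -0.0011 z under 0.0093 yaw err -0.0021 F along,lat,z [ 0.3  -0.51 -0.88] w 0.0131 g 87.8
```

```bash
python3 -m handwheel '.001 0 0 0;.001 0 0 0;0 0 0 0;0 0 0 0' >/dev/null
python3 -c "from g import *;rep()"
python3 -m handwheel '0 0 0 0' >/dev/null
python3 -c "from g import *;rep()"
```

```text
t 10.97 nose s,lat [ 0.0968 -0.0004] TCP lat -0.0012 z under 0.0093 yaw err -0.0021 F along,lat,z [-0.69  0.76  0.36] w 0.0131 g 87.8
t 11.05 nose s,lat [ 0.0968 -0.0004] TCP lat -0.0012 z under 0.0093 yaw err -0.0021 F along,lat,z [-0.39  0.11 -0.3 ] w 0.0131 g 87.8
```

```bash
python3 -m handwheel '.001 0 0 0;.001 0 0 0;.001 0 0 0;0 0 0 0;0 0 0 0' >/dev/null
python3 -c "from g import *;rep()"
```

```text
t 11.47 nose s,lat [ 0.0999 -0.0005] TCP lat -0.0012 z under 0.0093 yaw err -0.0021 F along,lat,z [-0.39  0.01 -0.78] w 0.0135 g 87.8
```

```bash
python3 -m handwheel '.001 0 0 0;.001 0 0 0;0 0 0 0;0 0 0 0' >/dev/null
python3 -c "from g import *;rep()"
python3 -m handwheel '0 0 0 0' >/dev/null
python3 -c "from g import *;rep()"
```

```text
t 11.8 nose s,lat [ 0.1018 -0.0005] TCP lat -0.0012 z under 0.0093 yaw err -0.0022 F along,lat,z [-0.19  0.03 -0.29] w 0.0129 g 87.8
t 11.88 nose s,lat [ 0.1018 -0.0005] TCP lat -0.0012 z under 0.0093 yaw err -0.0021 F along,lat,z [ 0.88 -0.09 -0.52] w 0.0127 g 87.8
```

```bash
python3 -m handwheel '.001 0 0 0;.001 0 0 0;.001 0 0 0;0 0 0 0;0 0 0 0' >/dev/null
python3 -c "from g import *;rep()"
```

```text
t 12.3 nose s,lat [ 0.1032 -0.0005] TCP lat -0.0012 z under 0.009 yaw err -0.0021 F along,lat,z [-5.91 -0.24  0.98] w 0.0133 g 88.0
```

```bash
python3 -m handwheel '.001 0 0 0;.001 0 0 0;0 0 0 0;0 0 0 0' >/dev/null
python3 -c "from g import *;rep()"
python3 -m handwheel '0 0 0 0' >/dev/null
python3 -c "from g import *;rep()"
```

```text
t 12.63 nose s,lat [ 0.1046 -0.0005] TCP lat -0.0013 z under 0.009 yaw err -0.0021 F along,lat,z [-6.44 -0.23  1.86] w 0.0132 g 88.1
t 12.72 nose s,lat [ 0.1046 -0.0005] TCP lat -0.0012 z under 0.009 yaw err -0.0021 F along,lat,z [-6.54  0.08  2.69] w 0.0129 g 88.1
```

```bash
python3 -m handwheel '.0005 0 0 0;.0005 0 0 0;0 0 0 0' >/dev/null
python3 -c "from g import *;rep()"
python3 -m handwheel '0 0 0 0' >/dev/null
python3 -c "from g import *;rep()"
python3 -m handwheel '0 0 0 0' >/dev/null
python3 -c "from g import *;rep()"
```

```text
t 12.97 nose s,lat [ 0.1049 -0.0005] TCP lat -0.0013 z under 0.0089 yaw err -0.0021 F along,lat,z [-7.5   0.48  3.47] w 0.0125 g 88.2
t 13.05 nose s,lat [ 0.1049 -0.0006] TCP lat -0.0013 z under 0.009 yaw err -0.002 F along,lat,z [-7.01 -0.55  3.56] w 0.0134 g 88.2
t 13.13 nose s,lat [ 0.1049 -0.0005] TCP lat -0.0012 z under 0.0089 yaw err -0.002 F along,lat,z [-7.9  -0.38  2.95] w 0.0129 g 88.2
```

```bash
python3 -m handwheel '.0005 0 0 0;0 0 0 0' >/dev/null
python3 -c "from g import *;rep()"
python3 -m handwheel '0 0 0 0' >/dev/null
python3 -c "from g import *;rep()"
python3 -m handwheel '0 0 0 0' >/dev/null
python3 -c "from g import *;rep()"
```

```text
t 13.3 nose s,lat [ 0.1052 -0.0005] TCP lat -0.0013 z under 0.009 yaw err -0.0021 F along,lat,z [-7.54 -0.14  3.62] w 0.0126 g 88.3
t 13.38 nose s,lat [ 0.1052 -0.0006] TCP lat -0.0013 z under 0.009 yaw err -0.002 F along,lat,z [-7.89  0.1   3.33] w 0.013 g 88.3
t 13.47 nose s,lat [ 0.1052 -0.0006] TCP lat -0.0013 z under 0.009 yaw err -0.002 F along,lat,z [-7.95 -0.56  3.87] w 0.0131 g 88.3
```

```bash
python3 -m handwheel '.0005 0 0 0;.0005 0 0 0;0 0 0 0' >/dev/null
python3 -c "from g import *;rep()"
python3 -m handwheel '0 0 0 0' >/dev/null
python3 -c "from g import *;rep()"
python3 -m handwheel '0 0 0 0' >/dev/null
python3 -c "from g import *;rep()"
```

```text
t 13.72 nose s,lat [ 0.1061 -0.0006] TCP lat -0.0013 z under 0.0088 yaw err -0.002 F along,lat,z [-7.82 -0.74  3.22] w 0.0128 g 88.2
t 13.8 nose s,lat [ 0.1061 -0.0005] TCP lat -0.0013 z under 0.0088 yaw err -0.002 F along,lat,z [-7.38  0.24  2.81] w 0.0131 g 88.2
t 13.88 nose s,lat [ 0.1061 -0.0006] TCP lat -0.0013 z under 0.0088 yaw err -0.002 F along,lat,z [-8.04  0.75  3.86] w 0.0128 g 88.2
```

```bash
python3 -m handwheel '.0005 0 0 0;0 0 0 0' >/dev/null
python3 -c "from g import *;rep()"
python3 -m handwheel '0 0 0 0' >/dev/null
python3 -c "from g import *;rep()"
python3 -m handwheel '0 0 0 0' >/dev/null
python3 -c "from g import *;rep()"
```

```text
t 14.05 nose s,lat [ 0.1064 -0.0006] TCP lat -0.0013 z under 0.0088 yaw err -0.002 F along,lat,z [-8.54  0.56  3.31] w 0.013 g 88.2
t 14.13 nose s,lat [ 0.1064 -0.0006] TCP lat -0.0013 z under 0.0088 yaw err -0.0021 F along,lat,z [-8.7   0.04  3.79] w 0.0129 g 88.2
t 14.22 nose s,lat [ 0.1064 -0.0006] TCP lat -0.0013 z under 0.0088 yaw err -0.002 F along,lat,z [-8.97 -0.08  2.83] w 0.013 g 88.2
```

```bash
python3 -m handwheel '.0005 0 0 0;0 0 0 0' >/dev/null
python3 -c "from g import *;rep()"
python3 -m handwheel '0 0 0 0' >/dev/null
python3 -c "from g import *;rep()"
python3 -m handwheel '0 0 0 0' >/dev/null
python3 -c "from g import *;rep()"
```

```text
t 14.38 nose s,lat [ 0.1067 -0.0006] TCP lat -0.0013 z under 0.0088 yaw err -0.002 F along,lat,z [-8.41  0.82  4.21] w 0.0129 g 88.3
t 14.47 nose s,lat [ 0.1067 -0.0006] TCP lat -0.0013 z under 0.0088 yaw err -0.002 F along,lat,z [-10.12  -0.72   3.46] w 0.0129 g 88.3
t 14.55 nose s,lat [ 0.1067 -0.0006] TCP lat -0.0013 z under 0.0088 yaw err -0.002 F along,lat,z [-9.49  0.53  2.33] w 0.0133 g 88.3
```

```bash
python3 -m handwheel '.0003 0 0 0;0 0 0 0' >/dev/null
python3 -c "from g import *;rep()"
python3 -m handwheel '0 0 0 0' >/dev/null
python3 -c "from g import *;rep()"
python3 -m handwheel '0 0 0 0' >/dev/null
python3 -c "from g import *;rep()"
```

```text
t 14.72 nose s,lat [ 0.1067 -0.0006] TCP lat -0.0013 z under 0.0088 yaw err -0.002 F along,lat,z [-8.9   0.08  4.68] w 0.0131 g 88.3
t 14.8 nose s,lat [ 0.1067 -0.0006] TCP lat -0.0013 z under 0.0088 yaw err -0.002 F along,lat,z [-9.74 -0.93  3.77] w 0.0129 g 88.3
t 14.88 nose s,lat [ 0.1067 -0.0006] TCP lat -0.0013 z under 0.0088 yaw err -0.0021 F along,lat,z [-8.49 -0.38  3.78] w 0.0129 g 88.3
```

```bash
python3 -m handwheel '.0005 0 0 0;0 0 0 0' >/dev/null
python3 -c "from g import *;rep()"
python3 -m handwheel '0 0 0 0' >/dev/null
python3 -c "from g import *;rep()"
python3 -m handwheel '0 0 0 0' >/dev/null
python3 -c "from g import *;rep()"
python3 -m handwheel '0 0 0 0' >/dev/null
python3 -c "from g import *;rep()"
```

```text
t 15.05 nose s,lat [ 0.1071 -0.0006] TCP lat -0.0013 z under 0.0088 yaw err -0.002 F along,lat,z [-9.68 -0.17  3.58] w 0.0133 g 88.3
t 15.13 nose s,lat [ 0.1071 -0.0006] TCP lat -0.0013 z under 0.0088 yaw err -0.002 F along,lat,z [-9.99 -1.02  3.24] w 0.0129 g 88.3
t 15.22 nose s,lat [ 0.1071 -0.0006] TCP lat -0.0013 z under 0.0088 yaw err -0.0021 F along,lat,z [-9.45 -0.06  3.74] w 0.0128 g 88.3
t 15.3 nose s,lat [ 0.1071 -0.0006] TCP lat -0.0013 z under 0.0088 yaw err -0.002 F along,lat,z [-9.96  0.6   4.76] w 0.0131 g 88.3
```

Now 9.7 N, with 5 mm of travel after contact. I back off in small steps: if the pawl has locked, the force must vanish early, while the stop is still about 3 mm in (nose about 0.105).

```bash
python3 -m handwheel '-.0007 0 0 0;0 0 0 0;0 0 0 0' >/dev/null
python3 -c "from g import *;rep()"
python3 -m handwheel '-.0007 0 0 0;0 0 0 0;0 0 0 0' >/dev/null
python3 -c "from g import *;rep()"
python3 -m handwheel '-.0007 0 0 0;0 0 0 0;0 0 0 0' >/dev/null
python3 -c "from g import *;rep()"
python3 -m handwheel '-.0007 0 0 0;0 0 0 0;0 0 0 0' >/dev/null
python3 -c "from g import *;rep()"
python3 -m handwheel '0 0 0 0;0 0 0 0' >/dev/null
python3 -c "from g import *;rep()"
```

```text
t 15.55 nose s,lat [ 0.1071 -0.0006] TCP lat -0.0013 z under 0.0088 yaw err -0.002 F along,lat,z [-8.39  0.11  3.61] w 0.013 g 88.3
t 15.8 nose s,lat [ 0.107  -0.0006] TCP lat -0.0013 z under 0.0088 yaw err -0.0021 F along,lat,z [-6.82  0.29  3.1 ] w 0.0133 g 88.1
t 16.05 nose s,lat [ 0.1068 -0.0006] TCP lat -0.0013 z under 0.0088 yaw err -0.0021 F along,lat,z [-6.26 -0.1   1.28] w 0.0124 g 88.1
t 16.3 nose s,lat [ 0.1063 -0.0006] TCP lat -0.0013 z under 0.0088 yaw err -0.002 F along,lat,z [-5.34  0.34  0.96] w 0.013 g 88.1
t 16.47 nose s,lat [ 0.1063 -0.0005] TCP lat -0.0013 z under 0.0088 yaw err -0.002 F along,lat,z [-5.86 -0.27  1.58] w 0.0132 g 88.1
```

```bash
python3 -m handwheel '-.0007 0 0 0;0 0 0 0;0 0 0 0' >/dev/null
python3 -c "from g import *;rep()"
python3 -m handwheel '-.0007 0 0 0;0 0 0 0;0 0 0 0' >/dev/null
python3 -c "from g import *;rep()"
python3 -m handwheel '-.0007 0 0 0;0 0 0 0;0 0 0 0' >/dev/null
python3 -c "from g import *;rep()"
python3 -m handwheel '-.0007 0 0 0;0 0 0 0;0 0 0 0' >/dev/null
python3 -c "from g import *;rep()"
```

```text
t 16.72 nose s,lat [ 0.106  -0.0005] TCP lat -0.0012 z under 0.0088 yaw err -0.0021 F along,lat,z [-5.92  0.91  1.02] w 0.0133 g 88.0
t 16.97 nose s,lat [ 0.106  -0.0005] TCP lat -0.0012 z under 0.0089 yaw err -0.0021 F along,lat,z [-5.21 -0.21 -0.99] w 0.013 g 87.8
t 17.22 nose s,lat [ 0.1059 -0.0005] TCP lat -0.0012 z under 0.0091 yaw err -0.0021 F along,lat,z [-3.53 -0.49 -2.44] w 0.0128 g 87.7
t 17.47 nose s,lat [ 0.1057 -0.0005] TCP lat -0.0012 z under 0.0094 yaw err -0.0021 F along,lat,z [-2.85 -0.71 -1.7 ] w 0.0125 g 87.7
```

```bash
python3 -m handwheel '-.0007 0 0 0;0 0 0 0;0 0 0 0' >/dev/null
python3 -c "from g import *;rep()"
python3 -m handwheel '-.001 0 0 0;0 0 0 0;0 0 0 0' >/dev/null
python3 -c "from g import *;rep()"
python3 -m handwheel '-.001 0 0 0;0 0 0 0;0 0 0 0' >/dev/null
python3 -c "from g import *;rep();s=st();print(np.round(Rt(s),4).tolist())"
python3 -m handwheel '-.001 0 0 0;0 0 0 0;0 0 0 0' >/dev/null
python3 -c "from g import *;rep()"
```

```text
t 17.72 nose s,lat [ 0.1055 -0.0005] TCP lat -0.0012 z under 0.0096 yaw err -0.0022 F along,lat,z [-2.09  0.22 -0.71] w 0.0129 g 87.7
t 17.97 nose s,lat [ 0.1051 -0.0003] TCP lat -0.001 z under 0.0099 yaw err -0.002 F along,lat,z [-0.29  0.58 -0.63] w 0.013 g 87.7
t 18.22 nose s,lat [ 0.1029 -0.0004] TCP lat -0.0011 z under 0.0094 yaw err -0.002 F along,lat,z [-0.87  0.69 -0.73] w 0.0132 g 87.7
[[0.9951, -0.0985, 0.0008], [-0.0985, -0.9951, -0.0001], [0.0008, -0.0, -1.0]]
t 18.47 nose s,lat [ 0.1015 -0.0004] TCP lat -0.0011 z under 0.0093 yaw err -0.0021 F along,lat,z [ 0.16 -0.25 -1.  ] w 0.0127 g 87.7
```

Force is gone at 0.105, though the stop first touched at 0.102, which suggests it is locked. I verify by a light re-advance: unlocked, it would read over 4 N at 0.104.

```bash
python3 -m handwheel '.001 0 0 0;.001 0 0 0;0 0 0 0;0 0 0 0' >/dev/null
python3 -c "from g import *;rep()"
python3 -m handwheel '.0007 0 0 0;0 0 0 0;0 0 0 0' >/dev/null
python3 -c "from g import *;rep()"
python3 -m handwheel '.0007 0 0 0;0 0 0 0;0 0 0 0' >/dev/null
python3 -c "from g import *;rep()"
```

```text
t 18.8 nose s,lat [ 0.1038 -0.0005] TCP lat -0.0012 z under 0.0093 yaw err -0.0022 F along,lat,z [ 0.7   0.78 -1.23] w 0.0132 g 87.7
t 19.05 nose s,lat [ 0.1044 -0.0004] TCP lat -0.0012 z under 0.0093 yaw err -0.0021 F along,lat,z [-0.02  0.36 -0.27] w 0.0131 g 87.7
t 19.3 nose s,lat [ 0.1051 -0.0004] TCP lat -0.0011 z under 0.0093 yaw err -0.0021 F along,lat,z [-0.42  0.72 -0.47] w 0.0129 g 87.7
```

Locked: no force at 0.105. I draw the stick straight out.

```bash
python3 -m handwheel '-.01 0 0 0;-.02 0 0 0;-.03 0 0 0;-.03 0 0 0;-.03 0 0 0' >/dev/null
python3 -m handwheel '-.015 0 0 0;0 0 0 0;0 0 0 0' >/dev/null
python3 - <<'E'
from g import *
rep(); t=grab("top"); print("TCP",st()["position"])
cv2.imwrite("pics/c8.png",cv2.resize(t["img"][110:280,300:440],None,fx=3.5,fy=3.5,interpolation=cv2.INTER_CUBIC)[:,:,::-1])
E
```

```text
t 19.97 nose s,lat [-0.0308 -0.    ] TCP lat -0.0008 z under 0.0096 yaw err -0.0016 F along,lat,z [ 1.37  0.24 -0.65] w 0.0132 g 87.7
TCP [0.41565771 0.09296378 0.04093328]
```

View pics/c8.png

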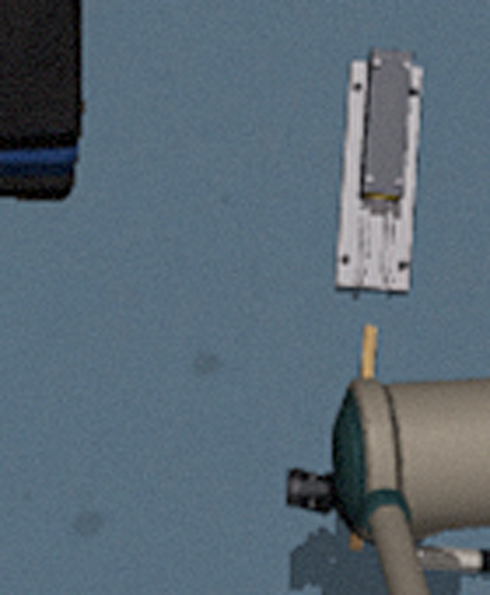

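The trough is empty with the block under the cover, and the stick's nose is free at crop (370,330). I move it left over bare bench and lay it down.

```bash
python3 -m handwheel '0 0 -.02 0;.005 -.033 0 0;.005 -.033 0 0;.005 -.033 0 0;0 0 0 0' >/dev/null
python3 -m handwheel '0 0 .015 0;0 0 .01 0;0 0 .002 0;0 0 0 0;0 0 0 0' >/dev/null
python3 -c "from g import *;rep();print(st()['position'])"
```

```text
t 20.85 nose s,lat [-0.0138  0.0987] TCP lat 0.0981 z under 0.0024 yaw err -0.0026 F along,lat,z [ 0.24 -0.33 -2.25] w 0.0131 g 88.1
[0.44027387 0.18980496 0.03361038]
```

```bash
python3 -m handwheel '0 0 .0008 0;0 0 0 0;0 0 0 0' >/dev/null
python3 -c "from g import *;rep()"
python3 -m handwheel '0 0 .0008 0;0 0 0 0;0 0 0 0' >/dev/null
python3 -c "from g import *;rep()"
python3 -m handwheel '0 0 .0006 0;0 0 0 0;0 0 0 0' >/dev/null
python3 -c "from g import *;rep()"
```

```text
t 21.1 nose s,lat [-0.0143  0.0987] TCP lat 0.0981 z under 0.0019 yaw err -0.0024 F along,lat,z [-0.25  0.21 -0.41] w 0.013 g 88.1
t 21.35 nose s,lat [-0.0148  0.0988] TCP lat 0.098 z under 0.0008 yaw err -0.0022 F along,lat,z [-0.31 -0.86 -0.57] w 0.0131 g 88.1
t 21.6 nose s,lat [-0.0147  0.0989] TCP lat 0.0981 z under 0.0001 yaw err -0.002 F along,lat,z [-0.21 -0.16  0.35] w 0.0129 g 88.1
```

```bash
python3 -m handwheel '0 0 0 0;0 0 0 0;0 0 0 0;0 0 0 0;0 0 0 0' 0.06 20 >/dev/null
python3 -m handwheel '0 0 -.01 0;0 0 -.02 0;0 0 -.03 0;0 0 -.03 0;0 0 -.03 0' | egrep 'pos|width|cont'
python3 -m handwheel '0 0 -.03 0;0 0 -.03 0;0 0 0 0;0 0 0 0;0 0 0 0' | egrep 'pos|width|cont'
python3 - <<'E'
from g import *
d=grab("wrist"); save(d,"w9")
L=slat(d,(150,0,500,380)); print([np.round(x,4) for x in L])
cv2.imwrite("pics/w9.png",d["img"][:,:,::-1])
E
```

```text
position: [0.4388, 0.1898, 0.1524]
contact_force: [0.4, -0.3, 0.3]
width: 0.0599
position: [0.4386, 0.1897, 0.2106]
contact_force: [-0.3, -0.5, -0.7]
width: 0.0601
[np.int64(834), array([0.5172, 0.1828]), np.float64(-0.1001), array([0.5743, 0.1771]), array([0.4542, 0.1891]), np.float64(0.0074)]
```

View pics/w9.png

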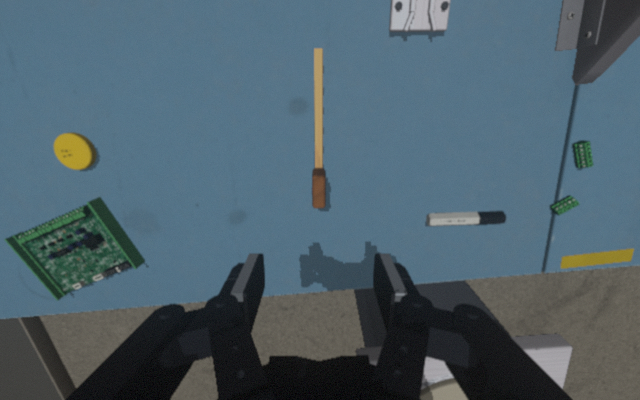

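The stick lies flat on the bench: nose at (319,50), grip at (319,190), clear of the guide. The trough is empty, the bystanders are in place and the gripper is clear.

```bash
python3 -c "from rig import ticket;print(ticket.sign_off())"
```

```text
the job is handed in; nothing more can be done
None
```

The block was fed against the hidden stop at about 9.7 N, and a re-advance met no force where the stop had first touched, so the pawl has it locked; the stick is laid flat beside the guide and the job was handed in at about 23 s of the 53 s allowed (no verdict was returned).

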